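Open the stiff sample cage for a clean-out

TASK

I want to sweep out the sample cage, but the brush and the spatula are lying in the way of its gate: lay both flat in the tool tray, the brush in the wide lane and the spatula in the narrow one, handles towards the tray's open end. Then undo the gate's bolt - it sags and its hooked end has dropped behind the bent keeper, so lift it by its ball knob while you pull it towards the hinge side - and swing the self-closing gate about 30 degrees open. Finish still holding the gate there for me, without letting go, and leave everything else on the worktop where it is.

Things in the scene. Friction and masses are not known exactly. Their poses are not given: they have to be found in the camera images.
- brush_grip (a point): Flat soft brush lying on the worktop: wooden handle 20 mm wide, bristle head 41 mm wide, 167 mm long over all, 13 mm thick, about 50 g. The point is half-way up (6 mm above its underside), in the middle of its length, on the handle 17 mm from where the head begins: a good place to pinch it from above. Its +y axis points along the handle to the handle's end (83 mm away), -y to the bristles; z up.
- brush_handle_end (a point): End of the brush's handle, 83 mm from brush_grip along its +y; same axes.
- brush: The brush; origin on its underside below brush_grip, same axes.
- spatula_grip (a point): Mixing spatula lying on the worktop: wooden handle 16 mm wide, 12 mm thick and 82 mm long, then a thin blade 16 mm wide, 5 mm above the surface; 188 mm long over all, about 40 g. The point is half-way up the handle (6 mm above its underside), 32 mm from the middle of the length, near the centre of mass. Its +y axis points to the handle's end (62 mm away), -y to the blade's tip (126 mm away); z up.
- spatula_handle_end (a point): End of the spatula's handle, 62 mm from spatula_grip along its +y; same axes.
- spatula_tool: The spatula; origin on its underside at the middle of its length (32 mm from spatula_grip along -y), same axes.
- brush_lane (a point): Centre of the floor of the tray's wide lane (90 mm wide, for the brush). The tray is a fixed folded-steel tray, 235 x 163 mm, its floor 3 mm above the worktop, walls 16 mm high and 3 mm thick. Axes: +x along the lane to the closed end wall (inner face 115 mm away), -x to the open end, where there is no wall (117 mm away); +y across the tray from the narrow lane to the wide one; z up.
- spatula_lane (a point): Centre of the floor of the tray's narrow lane (64 mm wide, for the spatula), beside the wide one, same axes, floor 3 mm above the worktop. The spatula lies centred lengthwise when spatula_grip is 32 mm towards -x from here.
- bolt_knob (a point): Centre of the steel ball knob (21 mm across) on a thin stem standing up from the bolt, about 0.172 m above the worktop, 25 mm in front of the gate's face, above the cage's roof (0.155 m), 40 mm clear below the centre for fingertips: pinch it from above. It moves with the bolt. Axes turn with the gate: +y along the bolt to the hinge side (the way to pull), -x out of the gate's face to the robot.
- bolt (a joint): How far the bolt is drawn along the gate towards the hinge side: found at 0.003 to 0.006 m, 0 pushed right in, 0.045 fully drawn. Unless lifted, its hooked end meets the keeper's lip at about 0.01; it has passed lip and keeper, and so frees the gate, from about 0.024. Friction about 1 N.
- bolt_lift (a joint): How far the bolt is lifted with its loose barrel about the rear mount: 0 (sagging by its own weight) to 0.095 rad (stop). Above about 0.06 rad its hooked end passes the keeper's lip: 6.5 mm of height at the knob (stop at 10.5 mm), which stands 110 mm from the mount and 50 mm above the bolt, so it leans 0.45 mm towards the hinge side per mm of lift. Takes 1 to 2 N. Past the lip it may sag again.
- gate (a joint): Gate angle, 0 shut to 1.2 rad; its free side swings towards the robot. A spring hinge pulls it shut with about 0.2 N m when shut and 0.5 N m at 0.5 rad. The bolt blocks it until drawn.
- gate_hinge (a point): Foot of the vertical hinge axis of the gate, at the cage's left front corner as seen from the robot, worktop height. Axes are the cage's: x into the cage, square to the shut gate; y along the shut gate, from the bolt side to the hinge side; z up. The knob stands 178 mm from the axis along the gate when the bolt is right in (133 mm when fully drawn) and 22 mm in front of it.
- gate_leaf: The gate: wire mesh in an aluminium frame, 250 mm wide, 14 mm thick, from 7 to 142 mm above the worktop (things lying in its way stop it). Origin at the foot of the hinge axis; with the gate shut its axes are the cage's; its free edge lies 253 mm away along -y. It carries the bolt.
- stopper_mid (a point): Bystander: red-brown rubber stopper, 27 mm across, 25 mm high; the point is its centre.
- tin_mid (a point): Bystander: white sample tin, 58 mm across, 34 mm high; its centre.
- timer_mid (a point): Bystander: white timer, 62 x 62 x 19 mm; its centre.
- tape_mid (a point): Bystander: roll of brown tape, 70 mm across, 22 mm high; its centre.

How it is judged:
By the outcome, as a careful person would: the job done as asked, in the order asked, and still so for the second after the job is handed in, while the arm keeps its last pose, push and grip.
It also fails if it takes over 72 s, if anything falls off the work surface, if the arm or the gripper's body presses on something with over 40 N, if the wrist force passes 120 N, or if a joint passes its speed limit or range.

ROBOT

A 7-joint arm with a two-finger parallel gripper is mounted at the origin on a cart in front of the work surface, level with it; the furniture and walls round the work are solid. World frame = base frame: x ahead of the robot, y to its left, z up, the work surface at z = 0. Lengths are in m, angles in rad, forces in N, time in s.
With the tool pointing down it reaches from about 0.4 to 0.85 m from the base axis. Payload 4.5 kg.
Tool frame: the origin (TCP) lies on the centre line of the jaws, within the pads' length; the fingertips stand r.tip_extent ahead of it and the grasp point (between the pads) is the TCP (r.tip_extent is the distance from the TCP to the fingertips, in m); z points along the fingers, y is the line along which they close (so a half turn about z gives the same grasp; the last joint's range is limited). The gripper opens to 88 mm and grips with 3 to 60 N. Pads are 18 mm wide; open, the fingers measure 123 mm over their backs; the gripper's body (75 mm by 187 mm) begins 45 mm behind the grasp point.
Start: joints at [1.185, 0.689, -0.195, 1.565, 0.157, 0.902, -0.215], TCP at [0.255, -0.571, 0.226] pointing down, gripper open.
Joint ranges: [-3.01, 3.01], [-0.46, 2.08], [-1.47, 1.51], [0.13, 2.56], [-1, 4.14], [0.04, 2.09], [-2.66, 2.66]. Speed limits (rad/s): [2.57, 2.57, 3.14, 3.14, 3.14, 3.14, 3.14].

INTERFACE

Orientations are given as a unit quaternion [x, y, z, w].
In Python, from plant import sensors, vision, finish_job, r gives the robot as it stands. The module is installed in compiled form; this text tells all that it offers.
- The arm moves only by the tool step_arm, never from a script. Its argument "steps" is a list of rows, each a list of 2 entries, a list of its own where there are three numbers: the shift along the tool's x, y, z in cm, then the turn, a rotation vector about the tool's x, y, z in degrees. A call has 1 to 12 rows; each row shifts and turns the commanded pose from where the row before left it, along the tool's axes as they then stand; what a row does not reach is not made up. A row lasts 1/8 s, in which the tool goes at most 62.5 mm and 10.7 degrees, less where a joint would pass 70% of its speed; a pose out of reach is approached as far as the arm can. A call with a gripper value outside its range is refused whole. "claw" is the opening, from -1 (shut) to 1 (fully open), set as the call begins (left out, the last holds). The fingers move at their own pace and stop on an object; "grip_force" is the grip in N (left out, the last holds). Time passes only in rows, so rows that do not move let the fingers close. It gives the time, the measured TCP pose, the force, the opening and the grip force at its end, in the units of the state.
- sensors.get_state(): the state, without advancing time (a new reading comes with each control period).
- vision.snapshot(name): name is "side" or "top" or "wrist"; returns a dict with "img" (480x640x3 uint8, red, green, blue), "fx", "fy", "cx", "cy" (pixels), "position" and "rotation" of the camera in the world. Camera axes: x right, y down, z forward; pixel columns grow to the right and rows downward; lengths in m; the calibration is good to about 2 mm. A picture is of the moment at which its call begins. There is no depth.
- finish_job(): hands the job in; it is judged then, once.
The state is a dict: "clock": time; "q": joint angles; "qd": joint speeds; "joint_torque": joint torques, N m; "tool_pos": TCP position; "eef_rot": TCP orientation; "contact_force": force on the tool from outside, world axes, zero at the start; "moment": the same for the moment, N m; "opening": opening from 0.0 (shut) to 1.0 (fully open); "finger_force": force on a finger pad.
Only numpy, scipy, OpenCV 4.12 (cv2) and the standard library are available. Lean on these libraries where they do the work, as an engineer would, in place of code of your own. Each camera call takes 0.05 s, during which the arm holds its last target. There are 200 camera calls.

## Working session

There is one attempt and no reset: what is moved stays moved. The work goes in short steps, Python scripts to look and compute and a tool call to move; the robot and the scene stay as the last step left them, time stands still between calls to the robot, and variables do not carry over. Pictures are saved under pics/ and viewed, at most 14 in all, crops included, and the job is handed in when it is done.

Besides the shell and the picture viewer there is one more tool, called after "Call:" as name([rows], argument=value, ...), one row to a line, values as JSON. step_arm: Moves the arm, as the interface text tells. Its arguments: {"type":"object","properties":{"steps":{"type":"array"},"claw":{"type":"number"},"grip_force":{"type":"number"}},"required":["steps"]}

```bash
mkdir -p pics; python3 - <<'E'
from plant import sensors, vision, r
import cv2,pickle
s=sensors.get_state(); print(s, r.tip_extent)
for n in("top","side"):
    d=vision.snapshot(n); cv2.imwrite(f"pics/{n}0.png",d["img"][:,:,::-1]); pickle.dump(d,open(f"{n}0.pkl","wb"))
    print(n,d["fx"],d["cx"],d["cy"],d["position"],d["rotation"])
E
```

```text
{'clock': 0.0, 'q': array([ 1.18484522,  0.68997359, -0.19455777,  1.56634281,  0.15729495,
        0.90247319, -0.21508896]), 'qd': array([ 0.00039147, -0.00055798,  0.00180472,  0.00097909, -0.00024517,
        0.00045473,  0.00033068]), 'joint_torque': array([-3.42036383e-04, -5.27561653e+01, -1.26719914e+00, -1.53427309e+01,
       -5.26539492e-02,  6.71208400e-03,  1.79470203e-04]), 'tool_pos': array([ 0.25442193, -0.57016151,  0.22511796]), 'eef_rot': array([ 9.78043329e-01,  2.08399698e-01, -2.35028389e-04, -8.70543089e-04]), 'contact_force': array([ 0.23697605, -0.17376472, -0.22580498]), 'moment': array([-0.02269038, -0.06734153,  0.03004425]), 'finger_force': 0.0, 'opening': 1.0002576134649388} 0.019
top 472.57744059437755 318.4554132474804 238.1339318601578 [0.24563977 0.04677464 1.208179  ] [-0.65981426  0.74397741 -0.07845858  0.07061879]
side 450.3427228273916 321.52289933608614 237.8177322112464 [0.63340244 0.93968244 1.09048347] [ 0.09156014  0.92240395 -0.3742005  -0.02759861]
```

View pics/top0.png

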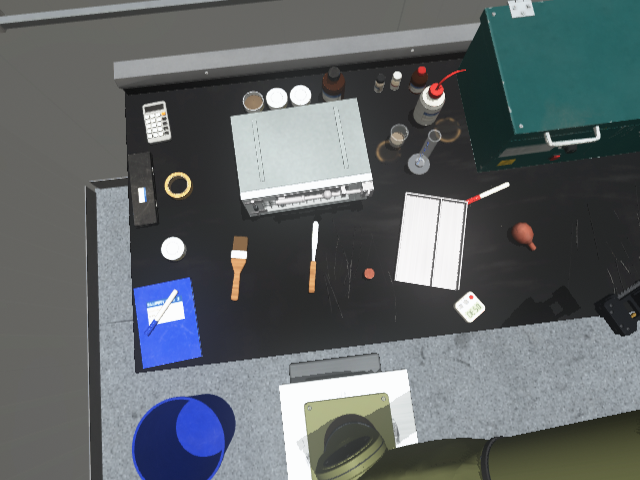

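View pics/side0.png

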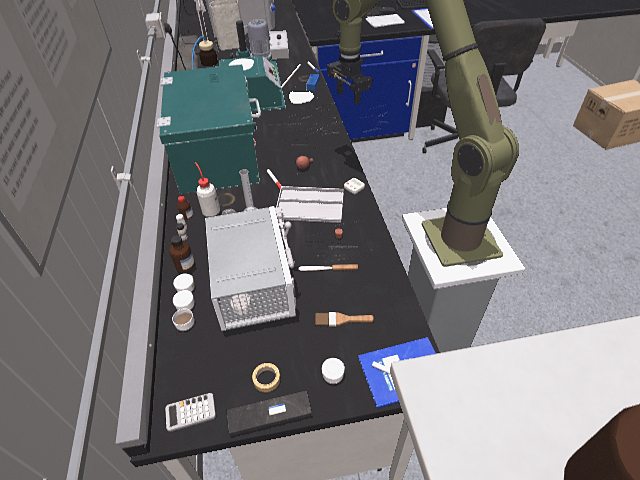

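The top view shows brush (~238,268), spatula (~314,257), tray (~432,241) and the cage front (~308,195), with the gripper at the far right. I'll enlarge for pixel readings.

```bash
cat > h.py <<'E'
import numpy as np,pickle
from scipy.spatial.transform import Rotation as R
def pt(d,u,v,z):
    """pixel -> world point on plane height z"""
    q=d["rotation"]; M=R.from_quat(q) if np.size(q)==4 else R.from_matrix(q)
    w=M.apply([(u-d["cx"])/d["fx"],(v-d["cy"])/d["fy"],1]); p=np.array(d["position"])
    return p+w*(z-p[2])/w[2]
def px(d,p):
    c=R.from_quat(d["rotation"]).inv().apply(np.array(p)-d["position"])
    return d["fx"]*c[0]/c[2]+d["cx"], d["fy"]*c[1]/c[2]+d["cy"]
def tri(d1,a,d2,b):
    A=[];B=[]
    for d,(u,v) in((d1,a),(d2,b)):
        w=pt(d,u,v,0)-d["position"]; w/=np.linalg.norm(w); P=np.eye(3)-np.outer(w,w); A.append(P);B.append(P@d["position"])
    return np.linalg.lstsq(np.vstack(A),np.hstack(B),rcond=None)[0]
def load(n): return pickle.load(open(n+".pkl","rb"))
E
python3 - <<'E'
import cv2
i=cv2.imread("pics/top0.png")[165:315,220:480]
cv2.imwrite("pics/topc.png",cv2.resize(i,None,fx=3,fy=3,interpolation=cv2.INTER_CUBIC))
i=cv2.imread("pics/side0.png")[175:335,200:380]
cv2.imwrite("pics/sidec.png",cv2.resize(i,None,fx=3.5,fy=3.5,interpolation=cv2.INTER_CUBIC))
E
```

```text
(no output)
```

View pics/topc.png

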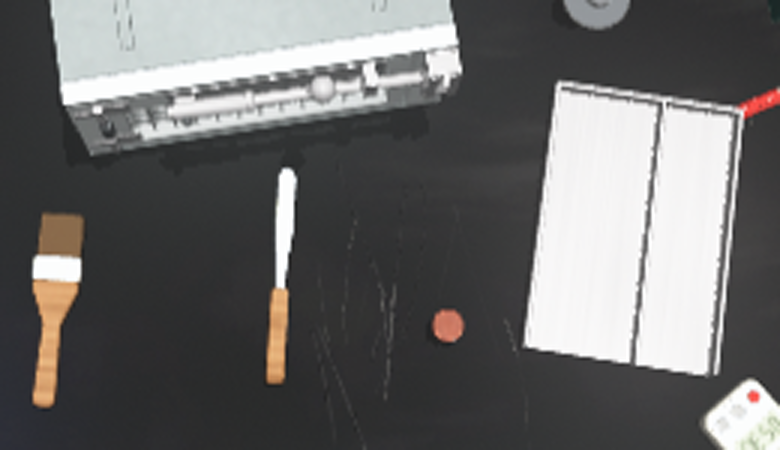

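View pics/sidec.png

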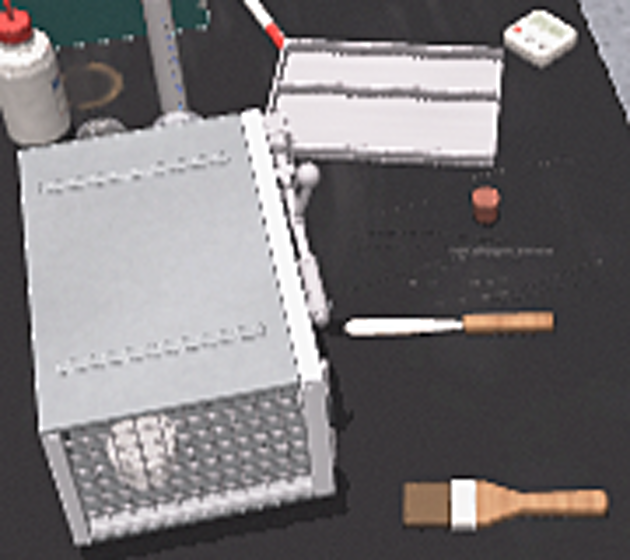

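```bash
python3 - <<'E'
from h import *
np.set_printoptions(precision=4,suppress=True)
t=load("top0");s=load("side0")
T=lambda u,v,z:pt(t,220+(u+.0)/3,165+v/3,z)
S=lambda u,v,z:pt(s,200+u/3.5,175+v/3.5,z)
L=np.linalg.norm
for n,f,a,b,z in(("brush",T,(62,214),(43,406),.01),("brushS",S,(404,503),(607,501),.008),("spat",T,(287,168),(275,384),.009),("spatS",S,(345,327),(553,321),.008)):
    A=f(*a,z);B=f(*b,z);d=B-A;print(n,A,B,L(d),"ang",np.degrees(np.arctan2(d[1],d[0])))
c=[T(*p,.017) for p in((558,82),(742,107),(525,347),(717,375))]
print("tray",c,"w",L(c[0]-c[1]),L(c[2]-c[3]),"l",L(c[0]-c[2]),L(c[1]-c[3]),"centre",np.mean(c,0))
e=c[0]-c[2]+c[1]-c[3];print("ang",np.degrees(np.arctan2(e[1],e[0])))
print("divider",T(663,103,.017),T(634,364,.017))
print("knob tri",tri(t,(220+322/3,165+88/3),s,(288,224.7)),T(322,88,.172),S(308,174,.172))
print("roof front edge",T(63,104,.155),T(458,44,.155),S(325,380,.155),S(268,112,.155))
print("stopper",T(448,325,.025))
print("timer",pt(t,469,307,.019))
E
```

```text
brush [0.5302 0.2178 0.01  ] [0.3673 0.2477 0.01  ] 0.16557794825218358 ang 169.5918295859383
brushS [0.5313 0.2187 0.008 ] [0.3692 0.2501 0.008 ] 0.16514148424936437 ang 169.06232804806672
spat [0.5479 0.0197 0.009 ] [0.3625 0.0519 0.009 ] 0.18820076135276892 ang 170.13308114336107
spatS [0.5494 0.0237 0.008 ] [0.3652 0.055  0.008 ] 0.18690542307575517 ang 170.37686476015463
tray [array([ 0.5946, -0.2254,  0.017 ]), array([ 0.5528, -0.3814,  0.017 ]), array([ 0.3674, -0.161 ,  0.017 ]), array([ 0.3249, -0.3173,  0.017 ])] w 0.16147441281171981 0.16201045966909558 l 0.23617894435129325 0.23681371110970806 centre [ 0.4599 -0.2712  0.017 ]
ang -15.769451634294544
divider [ 0.5647 -0.3135  0.017 ] [ 0.3423 -0.2497  0.017 ]
knob tri [ 0.5665 -0.0107  0.1705] [ 0.5661 -0.0106  0.172 ] [ 0.5666 -0.0091  0.172 ]
roof front edge [0.5825 0.189  0.155 ] [ 0.5942 -0.1213  0.155 ] [0.5837 0.1966 0.155 ] [ 0.5892 -0.1122  0.155 ]
stopper [ 0.3927 -0.0982  0.025 ]
timer [ 0.28   -0.3337  0.019 ]
```

Call:
step_arm([
  [[3.9, -2.65, 0], [0, 0, 0]],
  [[3.9, -2.65, 0], [0, 0, 0]],
  [[3.9, -2.65, 0], [0, 0, 0]],
  [[3.9, -2.65, 0], [0, 0, 0]],
  [[3.9, -2.65, 0], [0, 0, 0]],
  [[3.9, -2.65, 0], [0, 0, 0]],
  [[3.9, -2.65, 0], [0, 0, 0]],
  [[3.9, -2.65, 0], [0, 0, 0]],
  [[0, 0, 0], [0, 0, 8.7]],
  [[0, 0, 0], [0, 0, 8.7]],
  [[0, 0, 0], [0, 0, 8.7]],
  [[0, 0, 0], [0, 0, 8.7]],
])

```text
clock: 1.6
tool_pos: [0.453, -0.2497, 0.2256]
eef_rot: [0.995, -0.096, -0.0, -0.0]
contact_force: [-0.1, 0.4, -0.8]
opening: 1.004
finger_force: 0.0
```

```bash
cat > go.py <<'E'
# usage: go.py x y z yaw  -> shift in tool axes (cm) and turn (deg); shift given in current axes and in the axes after the turn
import sys,numpy as np
from scipy.spatial.transform import Rotation as R
from plant import sensors
np.set_printoptions(precision=2,suppress=True)
x,y,z,w=map(float,sys.argv[1:])
s=sensors.get_state(); C=R.from_quat(s["eef_rot"]); G=R.from_euler("z",w,degrees=True)*R.from_euler("x",180,degrees=True)
d=np.array([x,y,z])-s["tool_pos"]
print("t",s["clock"],"pos",s["tool_pos"]*100,"shift",C.inv().apply(d)*100,"after turn",G.inv().apply(d)*100,"turn",(C.inv()*G).as_rotvec(degrees=True),"F",s["contact_force"],s["opening"],s["finger_force"])
E
python3 go.py .4495 .2336 .12 -10.7
```

```text
t 1.6 pos [ 45.3  -24.97  22.56] shift [ -9.58 -47.37  10.58] after turn [ -9.32 -47.43  10.56] turn [-0.01  0.04 -0.32] F [-0.09  0.37 -0.76] 1.0035244689934788 0.0
```

Call:
step_arm([
  [[-0.95, -4.74, 0], [0, 0, 0]],
  [[-0.95, -4.74, 0], [0, 0, 0]],
  [[-0.95, -4.74, 0], [0, 0, 0]],
  [[-0.95, -4.74, 0], [0, 0, 0]],
  [[-0.95, -4.74, 0], [0, 0, 0]],
  [[-0.95, -4.74, 0], [0, 0, 0]],
  [[-0.95, -4.74, 0], [0, 0, 0]],
  [[-0.95, -4.74, 3.5], [0, 0, 0]],
  [[-0.95, -4.74, 3.5], [0, 0, 0]],
  [[-0.95, -4.74, 3.5], [0, 0, 0]],
  [[0, 0, 0], [0, 0, 0]],
  [[0, 0, 0], [0, 0, 0]],
], claw=0.1)

```text
clock: 3.1
tool_pos: [0.4481, 0.2326, 0.1207]
eef_rot: [0.996, -0.094, -0.0, 0.001]
contact_force: [0.9, -0.2, -0.1]
opening: 0.549
finger_force: 0.0
```

```bash
python3 go.py .4495 .2336 .0215 -10.7; python3 - <<'E'
from plant import vision
import cv2,pickle
d=vision.snapshot("wrist");cv2.imwrite("pics/w1.png",d["img"][:,:,::-1]);pickle.dump(d,open("w1.pkl","wb"))
E
```

```text
t 3.1 pos [44.81 23.26 12.07] shift [ 0.12 -0.14  9.92] after turn [ 0.11 -0.13  9.92] turn [ 0.08  0.02 -0.06] F [ 0.94 -0.19 -0.1 ] 0.5490374212166689 0.0
```

View pics/w1.png

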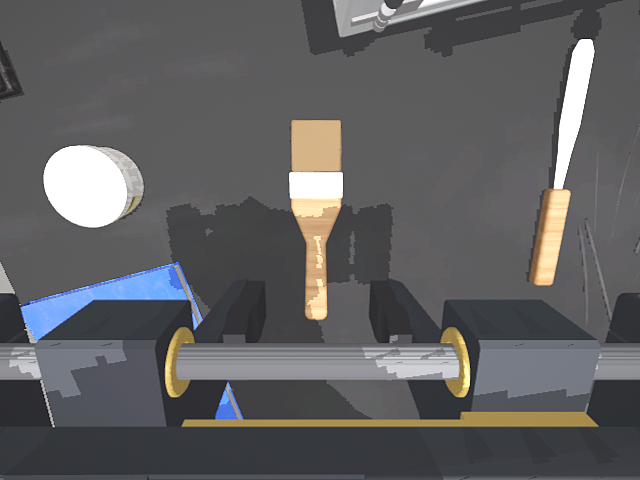

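The wrist view shows the brush centred between the jaws (handle at ~316,290), with the spatula at ~(565,160) to the right. I descend and grip.

Call:
step_arm([
  [[0.1, -0.1, 3], [0, 0, 0]],
  [[0, 0, 3], [0, 0, 0]],
  [[0, 0, 2.5], [0, 0, 0]],
  [[0, 0, 1.4], [0, 0, 0]],
  [[0, 0, 0], [0, 0, 0]],
  [[0, 0, 0], [0, 0, 0]],
])

```text
clock: 3.9
tool_pos: [0.4502, 0.2341, 0.0229]
eef_rot: [0.996, -0.094, 0.001, -0.0]
contact_force: [0.3, 0.7, -0.0]
opening: 0.552
finger_force: 0.0
```

Call:
step_arm([
  [[0, 0, 0], [0, 0, 0]],
  [[0, 0, 0], [0, 0, 0]],
  [[0, 0, 0], [0, 0, 0]],
  [[0, 0, 0], [0, 0, 0]],
  [[0, 0, 0], [0, 0, 0]],
  [[0, 0, 0], [0, 0, 0]],
], claw=-1, grip_force=20)

```text
clock: 4.65
tool_pos: [0.4495, 0.2342, 0.0219]
eef_rot: [0.996, -0.094, -0.0, 0.0]
contact_force: [-0.4, -0.2, 0.2]
opening: 0.004
finger_force: 0.0
```

Call:
step_arm([
  [[0, 0, -2], [0, 0, 0]],
  [[0, 0, -3.5], [0, 0, 0]],
  [[0, 0, -3.5], [0, 0, 0]],
  [[0, 0, -3.5], [0, 0, 0]],
  [[0, 0, 0], [0, 0, 0]],
])

```text
clock: 5.28
tool_pos: [0.4509, 0.2349, 0.149]
eef_rot: [0.996, -0.094, 0.002, -0.001]
contact_force: [-0.6, -0.8, -0.1]
opening: 0.004
finger_force: 0.0
```

```bash
python3 go.py .469 -.239 .0265 -15.8
```

```text
t 5.275 pos [45.09 23.49 14.9 ] shift [10.58 46.26 12.14] after turn [14.64 45.11 12.25] turn [-0.19 -0.21  5.04] F [-0.62 -0.83 -0.06] 0.004262716411268449 0.0
```

The jaws closed on nothing, so I'll look before trying again.

```bash
python3 - <<'E'
from plant import vision
from h import *
import cv2
d=vision.snapshot("wrist");cv2.imwrite("pics/w2.png",d["img"][:,:,::-1]);pickle.dump(d,open("w2.pkl","wb"))
w=load("w1"); print(w["position"],w["rotation"],w["fx"])
for u,v in((316,120),(316,318),(590,40),(542,284)): print(pt(w,u,v,.01))
print(px(w,(.448,.2326,.1207)),px(w,(.448,.2326,.1017)))
E
```

```text
[0.51954346 0.21968679 0.28031152] [-0.63155456  0.76229559  0.10842016 -0.0910458 ] 343.6337280938118
[0.531763   0.21770866 0.01      ]
[0.36972844 0.24848325 0.01      ]
[0.54832769 0.0186195  0.01      ]
[0.36558286 0.05276913 0.01      ]
(np.float64(317.7057947146768), np.float64(287.22161021696115)) (np.float64(317.5860048042718), np.float64(272.9680245012902))
```

View pics/w2.png

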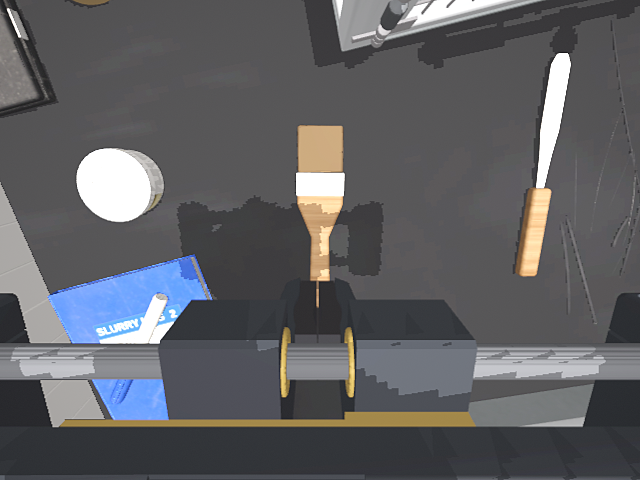

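The brush hasn't moved: handle end ~(319,280), tips closed at ~(318,285). Since 20 mm of handle can't fit between shut jaws, the tips must have closed above it. I'll descend open in small steps and watch the force.

Call:
step_arm([
  [[0, 0, 0], [0, 0, 0]],
  [[0, 0, 0], [0, 0, 0]],
  [[0, 0, 3], [0, 0, 0]],
  [[0, 0, 3], [0, 0, 0]],
  [[0, 0, 3], [0, 0, 0]],
  [[0, 0, 2], [0, 0, 0]],
  [[0, 0, 1.7], [0, 0, 0]],
  [[0, 0, 0], [0, 0, 0]],
  [[0, 0, 0], [0, 0, 0]],
], claw=0.1)

```text
clock: 6.45
tool_pos: [0.4497, 0.2343, 0.0202]
eef_rot: [0.996, -0.094, 0.0, -0.0]
contact_force: [-0.1, -0.2, -0.2]
opening: 0.548
finger_force: 0.0
```

Call:
step_arm([
  [[0, 0, 0.2], [0, 0, 0]],
  [[0, 0, 0], [0, 0, 0]],
])

```text
clock: 6.7
tool_pos: [0.4498, 0.2344, 0.0184]
eef_rot: [0.996, -0.094, 0.0, -0.0]
contact_force: [-0.2, 0.1, -0.4]
opening: 0.546
finger_force: 0.0
```

Call:
step_arm([
  [[0, 0, 0.2], [0, 0, 0]],
  [[0, 0, 0], [0, 0, 0]],
])

```text
clock: 6.95
tool_pos: [0.4495, 0.2342, 0.0159]
eef_rot: [0.996, -0.094, 0.0, 0.0]
contact_force: [-0.1, 0.2, 0.5]
opening: 0.549
finger_force: 0.0
```

The TCP is below 0.019 with no contact, so the fingertips reach less far than r.tip_extent says. I'll keep going in small steps.

Call:
step_arm([
  [[0, 0, 0.2], [0, 0, 0]],
  [[0, 0, 0], [0, 0, 0]],
])

```text
clock: 7.2
tool_pos: [0.4493, 0.2341, 0.0137]
eef_rot: [0.996, -0.094, -0.0, 0.0]
contact_force: [-0.0, -0.4, 0.4]
opening: 0.553
finger_force: 0.0
```

Call:
step_arm([
  [[0, 0, 0.2], [0, 0, 0]],
  [[0, 0, 0], [0, 0, 0]],
])

```text
clock: 7.45
tool_pos: [0.4494, 0.2342, 0.0118]
eef_rot: [0.996, -0.094, -0.0, 0.0]
contact_force: [0.4, -0.3, -0.2]
opening: 0.551
finger_force: 0.0
```

Call:
step_arm([
  [[0, 0, 0.15], [0, 0, 0]],
  [[0, 0, 0], [0, 0, 0]],
])

```text
clock: 7.7
tool_pos: [0.4494, 0.2342, 0.0103]
eef_rot: [0.996, -0.094, -0.0, 0.0]
contact_force: [0.5, 0.6, 0.3]
opening: 0.552
finger_force: 0.0
```

Call:
step_arm([
  [[0, 0, 0], [0, 0, 0]],
  [[0, 0, 0], [0, 0, 0]],
  [[0, 0, 0], [0, 0, 0]],
  [[0, 0, 0], [0, 0, 0]],
  [[0, 0, 0], [0, 0, 0]],
], claw=-1, grip_force=20)

```text
clock: 8.32
tool_pos: [0.4495, 0.2342, 0.0104]
eef_rot: [0.996, -0.094, 0.0, 0.0]
contact_force: [-0.1, 0.0, -0.1]
opening: 0.012
finger_force: 0.0
```

Still shut on nothing at TCP z = 0.010. I'll check where the fingers are against the brush, with side and top crops stitched into one picture.

```bash
python3 - <<'E'
from plant import vision
from h import *
import cv2
d=vision.snapshot("side");pickle.dump(d,open("side1.pkl","wb"));a=d["img"][240:360,290:410,::-1]
w=vision.snapshot("wrist");pickle.dump(w,open("w3.pkl","wb"));b=w["img"][180:380,220:420,::-1]
cv2.imwrite("pics/st3.png",np.hstack([cv2.resize(a,(400,400),interpolation=cv2.INTER_CUBIC),cv2.resize(b,(400,400))]))
for p in((.4495,.2342,.0104),(.4495,.2342,-.0086),(.4495,.2342,.03)): print(px(d,p),px(w,p))
E
```

```text
(np.float64(344.6567641426463), np.float64(317.8520040253099)) (np.float64(317.6270259320044), np.float64(287.0028137775229))
(np.float64(344.52927421731704), np.float64(321.6029585809425)) (np.float64(317.55984587471215), np.float64(272.77863010039675))
(np.float64(344.7911579305843), np.float64(313.8979269497063)) (np.float64(317.71292781686526), np.float64(305.19101184882385))
```

View pics/st3.png

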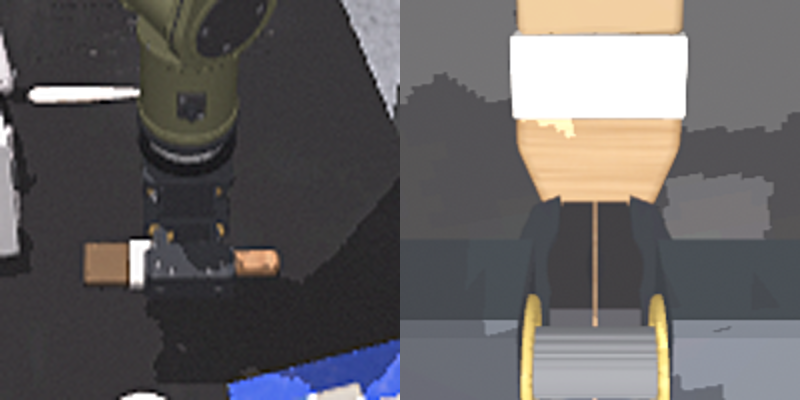

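In both views the fingers sit over the brush in plan. The wrist view puts the tips (~(317,280)) about 12 mm above the reported TCP. I'll reopen and go lower, still under force watch.

Call:
step_arm([
  [[0, 0, -0.5], [0, 0, 0]],
  [[0, 0, 0], [0, 0, 0]],
  [[0, 0, 0], [0, 0, 0]],
  [[0, 0, 0.5], [0, 0, 0]],
  [[0, 0, 0.3], [0, 0, 0]],
  [[0, 0, 0], [0, 0, 0]],
], claw=0.1)

```text
clock: 9.18
tool_pos: [0.4492, 0.2341, 0.007]
eef_rot: [0.996, -0.094, -0.0, 0.0]
contact_force: [0.5, 0.5, 0.2]
opening: 0.552
finger_force: 0.0
```

Call:
step_arm([
  [[0, 0, 0.3], [0, 0, 0]],
  [[0, 0, 0], [0, 0, 0]],
])

```text
clock: 9.43
tool_pos: [0.4494, 0.2341, 0.0042]
eef_rot: [0.996, -0.094, -0.0, 0.0]
contact_force: [-0.4, -0.3, 0.7]
opening: 0.551
finger_force: 0.0
```

Call:
step_arm([
  [[0, 0, 0.3], [0, 0, 0]],
  [[0, 0, 0], [0, 0, 0]],
])

```text
clock: 9.68
tool_pos: [0.4494, 0.2342, 0.0012]
eef_rot: [0.996, -0.094, -0.0, 0.0]
contact_force: [0.6, -0.7, -0.3]
opening: 0.551
finger_force: 0.0
```

Call:
step_arm([
  [[0, 0, 0.2], [0, 0, 0]],
  [[0, 0, 0], [0, 0, 0]],
])

```text
clock: 9.93
tool_pos: [0.4494, 0.2341, -0.0007]
eef_rot: [0.996, -0.094, -0.0, 0.0]
contact_force: [0.4, 0.5, -0.8]
opening: 0.552
finger_force: 0.0
```

Call:
step_arm([
  [[0, 0, 0.2], [0, 0, 0]],
  [[0, 0, 0], [0, 0, 0]],
])

```text
clock: 10.18
tool_pos: [0.4494, 0.2342, -0.0027]
eef_rot: [0.996, -0.094, -0.0, 0.0]
contact_force: [-0.8, 0.0, -0.2]
opening: 0.545
finger_force: 0.0
```

Call:
step_arm([
  [[0, 0, 0.2], [0, 0, 0]],
  [[0, 0, 0], [0, 0, 0]],
])

```text
clock: 10.42
tool_pos: [0.4494, 0.2342, -0.0048]
eef_rot: [0.996, -0.094, -0.0, 0.0]
contact_force: [-0.5, 0.6, -0.0]
opening: 0.553
finger_force: 0.0
```

Call:
step_arm([
  [[0, 0, 0.2], [0, 0, 0]],
  [[0, 0, 0], [0, 0, 0]],
])

```text
clock: 10.68
tool_pos: [0.4494, 0.2342, -0.0067]
eef_rot: [0.996, -0.094, -0.0, 0.0]
contact_force: [0.1, 0.2, 0.4]
opening: 0.55
finger_force: 0.0
```

Call:
step_arm([
  [[0, 0, 0.2], [0, 0, 0]],
  [[0, 0, 0], [0, 0, 0]],
])

```text
clock: 10.92
tool_pos: [0.4494, 0.2341, -0.0087]
eef_rot: [0.996, -0.094, -0.0, 0.0]
contact_force: [0.5, 0.3, 0.5]
opening: 0.549
finger_force: 0.0
```

Call:
step_arm([
  [[0, 0, 0.15], [0, 0, 0]],
  [[0, 0, 0], [0, 0, 0]],
])

```text
clock: 11.18
tool_pos: [0.4494, 0.2341, -0.0102]
eef_rot: [0.996, -0.094, -0.0, 0.0]
contact_force: [-0.3, 0.0, 0.3]
opening: 0.547
finger_force: 0.0
```

Estimated tip height is now about 2 mm, so I'll grip here.

Call:
step_arm([
  [[0, 0, 0], [0, 0, 0]],
  [[0, 0, 0], [0, 0, 0]],
  [[0, 0, 0], [0, 0, 0]],
  [[0, 0, 0], [0, 0, 0]],
  [[0, 0, 0], [0, 0, 0]],
], claw=-1, grip_force=20)

```text
clock: 11.8
tool_pos: [0.4495, 0.2342, -0.0101]
eef_rot: [0.996, -0.094, 0.0, 0.0]
contact_force: [-0.7, -0.4, 0.4]
opening: 0.225
finger_force: 20.0
```

Gripped at 19.8 mm, which matches the handle. The real fingers sit ~30 mm above the reported TCP, so I'll work from the reported z at this grip (-0.010 means the object is on the table).

Call:
step_arm([
  [[0, 0, -2], [0, 0, 0]],
  [[0, 0, -4], [0, 0, 0]],
  [[0, 0, -4], [0, 0, 0]],
  [[0, 0, -2], [0, 0, 0]],
])

```text
clock: 12.3
tool_pos: [0.4501, 0.2345, 0.1118]
eef_rot: [0.996, -0.094, 0.001, -0.001]
contact_force: [0.9, -0.7, -0.1]
opening: 0.221
finger_force: 20.0
```

Call:
step_arm([
  [[1.08, 4.61, 0], [0, 0, 0]],
  [[1.08, 4.61, 0], [0, 0, 0]],
  [[1.08, 4.61, 0], [0, 0, 0]],
  [[1.08, 4.61, 0], [0, 0, 0]],
  [[1.08, 4.61, 0], [0, 0, 0]],
  [[1.08, 4.61, 0], [0, 0, 0]],
  [[1.08, 4.61, 0], [0, 0, 0]],
  [[1.08, 4.61, 0], [0, 0, 0]],
  [[1.08, 4.61, 0], [0, 0, 0]],
  [[1.08, 4.61, 0], [0, 0, 0]],
  [[0, 0, 0], [0, 0, 5]],
  [[0, 0, 0], [0, 0, 0]],
])

```text
clock: 13.8
tool_pos: [0.4692, -0.2391, 0.1098]
eef_rot: [0.991, -0.137, -0.0, -0.0]
contact_force: [-1.0, 0.5, -0.1]
opening: 0.231
finger_force: 20.0
```

```bash
python3 go.py .469 -.239 -.0065 -15.8
```

```text
t 13.8 pos [ 46.92 -23.91  10.98] shift [-0.02 -0.01 11.63] after turn [-0.02 -0.01 11.63] turn [0.   0.03 0.04] F [-1.03  0.47 -0.14] 0.23076957533295236 19.997209310531616
```

Call:
step_arm([
  [[0, 0, 3.5], [0, 0, 0]],
  [[0, 0, 3.5], [0, 0, 0]],
  [[0, 0, 2.5], [0, 0, 0]],
  [[0, 0, 1.5], [0, 0, 0]],
  [[0, 0, 0.6], [0, 0, 0]],
  [[0, 0, 0], [0, 0, 0]],
  [[0, 0, 0], [0, 0, 0]],
])

```text
clock: 14.68
tool_pos: [0.4702, -0.2391, -0.0053]
eef_rot: [0.991, -0.137, 0.001, 0.0]
contact_force: [0.3, -0.8, -0.0]
opening: 0.221
finger_force: 20.0
```

Call:
step_arm([
  [[0, 0, 0], [0, 0, 0]],
  [[0, 0, 0], [0, 0, 0]],
  [[0, 0, 0], [0, 0, 0]],
], claw=-0.2)

```text
clock: 15.05
tool_pos: [0.4697, -0.239, -0.0059]
eef_rot: [0.991, -0.137, 0.0, 0.0]
contact_force: [-0.2, -0.7, -0.7]
opening: 0.399
finger_force: 0.0
```

Call:
step_arm([
  [[0, 0, -2], [0, 0, 0]],
  [[0, 0, -4], [0, 0, 0]],
  [[0, 0, -4], [0, 0, 0]],
  [[0, 0, -2], [0, 0, -2]],
  [[0, 0, 0], [0, 0, -4]],
])

```text
clock: 15.68
tool_pos: [0.4706, -0.2394, 0.1158]
eef_rot: [0.996, -0.084, 0.002, 0.001]
contact_force: [-0.0, -0.1, -0.8]
opening: 0.4
finger_force: 0.0
```

```bash
python3 go.py .425 .0428 -.010 -9.8; python3 - <<'E'
from plant import vision
import pickle
d=vision.snapshot("top");pickle.dump(d,open("top1.pkl","wb"))
E
```

```text
t 15.675 pos [ 47.06 -23.94  11.58] shift [ -9.27 -27.08  12.52] after turn [ -9.3  -27.04  12.58] turn [ 0.07 -0.21  0.15] F [-0.01 -0.13 -0.78] 0.4003563867989487 0.0
```

Call:
step_arm([
  [[-1.33, -3.87, 0], [0, 0, 0]],
  [[-1.33, -3.87, 0], [0, 0, 0]],
  [[-1.33, -3.87, 0], [0, 0, 0]],
  [[-1.33, -3.87, 0], [0, 0, 0]],
  [[-1.33, -3.87, 0], [0, 0, 0]],
  [[-1.33, -3.87, 0], [0, 0, 0]],
  [[-1.33, -3.87, 0], [0, 0, 0]],
  [[0, 0, 4], [0, 0, 0]],
  [[0, 0, 4], [0, 0, 0]],
  [[0, 0, 0], [0, 0, 0]],
], claw=0.1)

```text
clock: 16.98
tool_pos: [0.4277, 0.0444, 0.0369]
eef_rot: [0.996, -0.085, -0.006, 0.001]
contact_force: [0.0, -0.5, 0.4]
opening: 0.551
finger_force: 0.0
```

```bash
python3 go.py .425 .0428 -.010 -9.8; python3 - <<'E'
from h import *
import cv2
d=load("top1");a=d["img"][180:300,385:480,::-1]
cv2.imwrite("pics/tray1.png",cv2.resize(a,None,fx=4,fy=4,interpolation=cv2.INTER_CUBIC))
E
```

```text
t 16.975 pos [42.77  4.44  3.69] shift [-0.18  0.18  4.69] after turn [-0.24  0.2   4.69] turn [0.22 0.72 0.07] F [ 0.   -0.47  0.38] 0.5509697537409671 0.0
```

View pics/tray1.png

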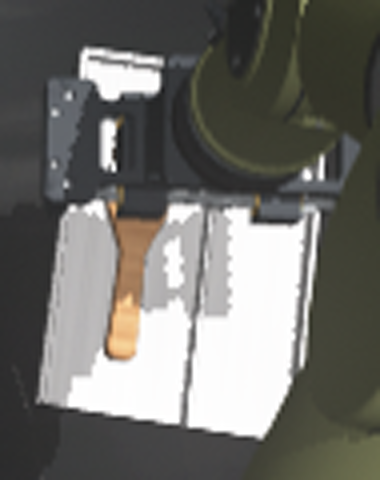

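The brush lies in the wide lane, with its handle at about (122,330) in the crop, towards the open end. Now the spatula.

Call:
step_arm([
  [[0, 0, 2], [0, 0, 0]],
  [[-0.1, 0.1, 1.8], [0, 0, 0]],
  [[0, 0, 0.8], [0, 0, 0]],
  [[0, 0, 0], [0, 0, 0]],
  [[0, 0, 0], [0, 0, 0]],
])

```text
clock: 17.6
tool_pos: [0.4371, 0.0442, 0.0086]
eef_rot: [0.996, -0.085, -0.013, 0.003]
contact_force: [0.2, -0.2, -0.1]
opening: 0.544
finger_force: 0.0
```

Call:
step_arm([
  [[0, 0, 0], [0, 0, 0]],
  [[0, 0, 0], [0, 0, 0]],
  [[0, 0, 0], [0, 0, 0]],
  [[0, 0, 0], [0, 0, 0]],
  [[0, 0, 0], [0, 0, 0]],
], claw=-1, grip_force=25)

```text
clock: 18.23
tool_pos: [0.4367, 0.0442, 0.0076]
eef_rot: [0.996, -0.085, -0.014, 0.003]
contact_force: [1.1, -0.3, -0.1]
opening: 0.012
finger_force: 0.0
```

```bash
python3 go.py .416 -.307 .11 -15.8
```

```text
t 18.225 pos [43.67  4.42  0.76] shift [  3.61  35.05 -10.06] after turn [  7.57  34.36 -10.24] turn [0.56 1.58 6.07] F [ 1.07 -0.31 -0.14] 0.011876261931379258 0.0
```

```bash
python3 -c "
from plant import sensors;s=sensors.get_state();print(s['q'].round(3),s['tool_pos'])"
```

```text
[-0.18   0.912 -0.039  2.226  0.709  0.043 -2.654] [0.4367405  0.04424819 0.0075923 ]
```

Joint 6 hit its lower limit with the wrist almost straight: too close in with the tool vertical. I'll raise, reopen, tilt the fingertips ~8° towards the base and grip a little further along the handle.

Call:
step_arm([
  [[1, 0, -2], [0, 0, 0]],
  [[1, 0, -3], [0, 0, 0]],
  [[1, 0, 0], [0, -3, 0]],
  [[0, 0, 0], [0, -4, 0]],
  [[0, 0, 0], [0, 0, 0]],
  [[0, 0, 0], [0, 0, 0]],
], claw=0.1)

```text
clock: 18.98
tool_pos: [0.4668, 0.0393, 0.0565]
eef_rot: [0.994, -0.085, -0.075, -0.002]
contact_force: [-0.3, 0.6, 0.5]
opening: 0.55
finger_force: 0.0
```

```bash
cat > go2.py <<'E'
# go2.py x y z yaw tilt back : like go.py, tool tilted about its y by tilt deg, the point `back` m behind the TCP goes to x y z
import sys,numpy as np
from scipy.spatial.transform import Rotation as R
from plant import sensors
np.set_printoptions(precision=2,suppress=True)
x,y,z,w,t,b=map(float,sys.argv[1:])
s=sensors.get_state(); C=R.from_quat(s["eef_rot"]); G=R.from_euler("z",w,degrees=True)*R.from_euler("x",180,degrees=True)*R.from_euler("y",t,degrees=True)
d=np.array([x,y,z])+b*G.apply([0,0,1])-s["tool_pos"]
print("t",s["clock"],"pos",s["tool_pos"]*100,"dxyz",d*100,"after turn",G.inv().apply(d)*100,"turn",(C.inv()*G).as_rotvec(degrees=True),"q",s["q"].round(2),s["opening"])
E
python3 go2.py .433 .0415 .006 -9.8 -8 .016; python3 go2.py .433 .0415 .026 -9.8 -8 .016
```

```text
t 18.975 pos [46.68  3.93  5.65] dxyz [-3.6   0.26 -6.64] after turn [-2.64  0.36  7.07] turn [0.51 0.62 0.03] q [ 0.1   0.87 -0.43  2.    0.56  0.54 -2.47] 0.549738795718676
t 18.975 pos [46.68  3.93  5.65] dxyz [-3.6   0.26 -4.64] after turn [-2.91  0.36  5.09] turn [0.51 0.62 0.03] q [ 0.1   0.87 -0.43  2.    0.56  0.54 -2.47] 0.549738795718676
```

Call:
step_arm([
  [[-1.3, 0.2, 1], [0, 0, 0]],
  [[-1.3, 0.15, 1], [0, 0, 0]],
  [[0, 0, 1.5], [0, 0, 0]],
  [[0, 0, 1.5], [0, 0, 0]],
  [[0, 0, 0], [0, 0, 0]],
  [[0, 0, 0], [0, 0, 0]],
])

```text
clock: 19.73
tool_pos: [0.4342, 0.0414, 0.0117]
eef_rot: [0.994, -0.084, -0.075, -0.002]
contact_force: [0.9, 0.3, 1.2]
opening: 0.545
finger_force: 0.0
```

```bash
python3 go2.py .433 .0415 .006 -9.8 -8 .016
```

```text
t 19.725 pos [43.42  4.14  1.17] dxyz [-0.34  0.05 -2.15] after turn [-0.04  0.01  2.18] turn [0.49 0.58 0.06] q [ 0.02  0.93 -0.31  2.11  0.65  0.34 -2.56] 0.5448492824508643
```

Call:
step_arm([
  [[0, 0, 1], [0, 0, 0]],
  [[0, 0, 1.05], [0, 0, 0]],
  [[0, 0, 0], [0, 0, 0]],
  [[0, 0, 0], [0, 0, 0]],
])

```text
clock: 20.23
tool_pos: [0.4313, 0.0415, -0.0092]
eef_rot: [0.994, -0.085, -0.075, -0.002]
contact_force: [-0.2, 0.5, 0.7]
opening: 0.55
finger_force: 0.0
```

Call:
step_arm([
  [[0, 0, 0], [0, 0, 0]],
  [[0, 0, 0], [0, 0, 0]],
  [[0, 0, 0], [0, 0, 0]],
  [[0, 0, 0], [0, 0, 0]],
  [[0, 0, 0], [0, 0, 0]],
], claw=-1, grip_force=25)

```text
clock: 20.85
tool_pos: [0.4315, 0.0415, -0.0089]
eef_rot: [0.994, -0.085, -0.075, -0.002]
contact_force: [1.2, 0.8, 0.8]
opening: 0.177
finger_force: 25.0
```

```bash
python3 go2.py .433 .0415 .006 -9.8 -8 .016
```

```text
t 20.85 pos [43.15  4.15 -0.89] dxyz [-0.07  0.04 -0.09] after turn [-0.06 -0.03  0.1 ] turn [0.47 0.58 0.01] q [-0.01  0.96 -0.26  2.12  0.66  0.28 -2.57] 0.17674716793379852
```

Spatula gripped at 15.6 mm. I'll lift it 6 cm straight up, which stays below the bolt, and carry it over to the narrow lane.

Call:
step_arm([
  [[-0.3, 0, -2], [0, 0, 0]],
  [[-0.3, 0, -2], [0, 0, 0]],
  [[-0.3, 0, -2], [0, 0, 0]],
  [[0, 0, 0], [0, 0, 0]],
])

```text
clock: 21.35
tool_pos: [0.4323, 0.0421, 0.0524]
eef_rot: [0.994, -0.085, -0.074, -0.003]
contact_force: [0.5, 0.2, 0.4]
opening: 0.173
finger_force: 25.0
```

```bash
python3 go2.py .4237 -.309 .065 -15.8 -8.5 .016; python3 go2.py .4237 -.309 .065 -9.8 -8.5 .016
```

```text
t 21.35 pos [43.23  4.21  5.24] dxyz [ -1.09 -35.04  -0.32] after turn [ 8.45 34.02 -0.94] turn [ 1.3  -0.05  5.93] q [ 0.06  0.85 -0.38  2.11  0.59  0.43 -2.52] 0.17251710199829146
t 21.35 pos [43.23  4.21  5.24] dxyz [ -1.09 -35.07  -0.32] after turn [ 4.89 34.74 -0.4 ] turn [ 0.41 -0.03 -0.01] q [ 0.06  0.85 -0.38  2.11  0.59  0.43 -2.52] 0.17251710199829146
```

Call:
step_arm([
  [[0.55, 3.47, 0], [0, 0, 0]],
  [[0.55, 3.47, 0], [0, 0, 0]],
  [[0.55, 3.47, 0], [0, 0, 0]],
  [[0.55, 3.47, 0], [0, 0, 0]],
  [[0.55, 3.47, 0], [0, 0, 0]],
  [[0.45, 3.47, 0], [0, 0, 0]],
  [[0.45, 3.47, 0], [0, 0, 0]],
  [[0.45, 3.47, 0], [0, 0, 0]],
  [[0.45, 3.47, 0], [0, 0, 0]],
  [[0.4, 3.47, 0], [0, 0, 3]],
  [[0, 0, 0], [0, 0, 3]],
  [[0, 0, 0], [0, 0, 0]],
])

```text
clock: 22.85
tool_pos: [0.4206, -0.3083, 0.046]
eef_rot: [0.988, -0.137, -0.076, 0.001]
contact_force: [0.2, -0.2, -0.2]
opening: 0.177
finger_force: 25.0
```

```bash
python3 go2.py .4237 -.309 .0095 -15.8 -8.5 .016
```

```text
t 22.85 pos [ 42.06 -30.83   4.6 ] dxyz [ 0.08 -0.01 -5.24] after turn [ 0.85 -0.01  5.17] turn [ 1.35  0.07 -0.05] q [ 0.75  0.92 -0.42  1.86  0.65  0.67 -1.95] 0.17652603281094292
```

Call:
step_arm([
  [[0.25, 0, 1.5], [0.9, 0, 0]],
  [[0.25, 0, 1.5], [0, 0, 0]],
  [[0.25, 0, 1.3], [0, 0, 0]],
  [[0.1, 0, 0.7], [0, 0, 0]],
  [[0, 0, 0], [0, 0, 0]],
  [[0, 0, 0], [0, 0, 0]],
])

```text
clock: 23.6
tool_pos: [0.4223, -0.3092, -0.0034]
eef_rot: [0.988, -0.137, -0.074, -0.006]
contact_force: [-0.7, 0.1, -0.6]
opening: 0.176
finger_force: 25.0
```

```bash
python3 go2.py .4237 -.309 .0095 -15.8 -8.5 .016
```

```text
t 23.6 pos [ 42.23 -30.92  -0.34] dxyz [-0.09  0.09 -0.3 ] after turn [-0.06 -0.06  0.31] turn [ 0.47 -0.03 -0.05] q [ 0.74  1.   -0.38  1.86  0.7   0.59 -1.98] 0.17624198987808584
```

Call:
step_arm([
  [[0, 0, 0.22], [0, 0, 0]],
  [[0, 0, 0], [0, 0, 0]],
  [[0, 0, 0], [0, 0, 0]],
])

```text
clock: 23.98
tool_pos: [0.4217, -0.3092, -0.0057]
eef_rot: [0.988, -0.137, -0.074, -0.006]
contact_force: [0.3, -0.2, -0.2]
opening: 0.175
finger_force: 25.0
```

Call:
step_arm([
  [[0, 0, 0], [0, 0, 0]],
  [[0, 0, 0], [0, 0, 0]],
  [[0, 0, 0], [0, 0, 0]],
], claw=-0.42)

```text
clock: 24.35
tool_pos: [0.4217, -0.3092, -0.0058]
eef_rot: [0.988, -0.137, -0.074, -0.006]
contact_force: [-0.2, -0.0, 0.2]
opening: 0.29
finger_force: 0.0
```

Call:
step_arm([
  [[0, 0, -1.5], [0, 0, 0]],
  [[0, 0, -4], [0, 0, 0]],
  [[0, 0, -5], [0, 0, 0]],
  [[0, 0, -5], [0, 4, 0]],
  [[0, 0, -5], [0, 4.5, 0]],
  [[0, 0, -2], [0, 0, 0]],
  [[0, 0, 0], [0, 0, 0]],
])

```text
clock: 25.22
tool_pos: [0.4489, -0.3151, 0.2197]
eef_rot: [0.991, -0.137, 0.001, 0.005]
contact_force: [-0.7, 0.2, -0.3]
opening: 0.29
finger_force: 0.0
```

```bash
python3 go2.py .5665 -.010 .172 1.3 0 .03; python3 - <<'E'
from plant import vision
import pickle
d=vision.snapshot("top");pickle.dump(d,open("top2.pkl","wb"))
E
```

```text
t 25.225 pos [ 44.89 -31.51  21.97] dxyz [11.76 30.51 -7.77] after turn [ 12.45 -30.24   7.77] turn [  0.58  -0.16 -17.09] q [ 0.88  0.65 -0.6   1.8   0.49  0.84 -1.8 ] 0.2895063438371765
```

Call:
step_arm([
  [[0.38, -4.07, 0], [0, 0, 0]],
  [[0.38, -4.07, 0], [0, 0, 0]],
  [[0.38, -4.07, 0], [0, 0, 0]],
  [[0.38, -4.07, 0], [0, 0, 0]],
  [[0.38, -4.07, 0], [0, 0, 0]],
  [[0.38, -4.07, 0], [0, 0, 0]],
  [[0.38, -4.07, 0], [0, 0, 0]],
  [[0.38, -4.07, 0], [0, 0, 0]],
  [[0, 0, 0], [0, 0, -6]],
  [[0, 0, 0], [0, 0, -6]],
  [[0, 0, 0], [0.6, 0, -5]],
  [[0, 0, 0], [0, 0, 0]],
], claw=0.1)

```text
clock: 26.78
tool_pos: [0.565, -0.01, 0.2131]
eef_rot: [1.0, 0.01, -0.003, -0.001]
contact_force: [-0.6, -0.4, 0.8]
opening: 0.555
finger_force: 0.0
```

```bash
python3 go2.py .5665 -.010 .172 1.3 0 .03; python3 - <<'E'
from plant import vision
from h import *
import cv2
w=vision.snapshot("wrist");pickle.dump(w,open("w4.pkl","wb"))
d=vision.snapshot("top");pickle.dump(d,open("top3.pkl","wb"))
print(px(w,(.5665,-.0105,.172)))
a=d["img"][180:300,385:480,::-1]
cv2.imwrite("pics/c4.png",np.hstack([w["img"][60:460,:480,::-1],cv2.resize(a,(317,400),interpolation=cv2.INTER_CUBIC)]))
E
```

```text
t 26.775 pos [56.5  -1.   21.31] dxyz [ 0.15 -0.   -7.11] after turn [0.15 0.01 7.11] turn [-0.16  0.29 -0.15] q [ 0.31  0.69 -0.65  1.75  0.51  0.89 -2.11] 0.5546024166565985
(np.float64(318.47635550561785), np.float64(256.7961100052065))
```

View pics/c4.png

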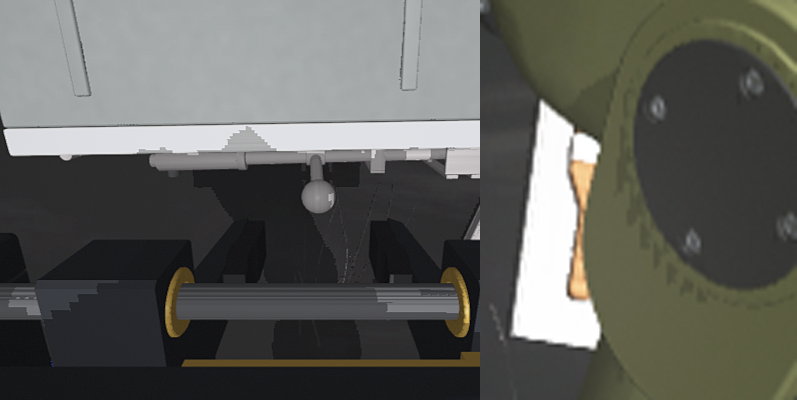

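The wrist view shows the knob at (318,257), exactly as predicted from its estimated position. I'll descend 7 cm and pinch it.

Call:
step_arm([
  [[0.15, 0, 2.5], [0, 0.3, 0]],
  [[0, 0, 2], [0, 0, 0]],
  [[0, 0, 1.5], [0, 0, 0]],
  [[0, 0, 1], [0, 0, 0]],
  [[0, 0, 0], [0, 0, 0]],
  [[0, 0, 0], [0, 0, 0]],
])

```text
clock: 27.62
tool_pos: [0.5679, -0.0093, 0.1452]
eef_rot: [1.0, 0.011, 0.002, -0.001]
contact_force: [0.5, -0.6, 1.4]
opening: 0.552
finger_force: 0.0
```

Call:
step_arm([
  [[0, 0, 0], [0, 0, 0]],
  [[0, 0, 0], [0, 0, 0]],
  [[0, 0, 0], [0, 0, 0]],
  [[0, 0, 0], [0, 0, 0]],
  [[0, 0, 0], [0, 0, 0]],
], claw=-1, grip_force=35)

```text
clock: 28.25
tool_pos: [0.5675, -0.0096, 0.1448]
eef_rot: [1.0, 0.01, 0.002, -0.001]
contact_force: [-0.2, -1.4, 1.7]
opening: 0.217
finger_force: 34.9
```

```bash
python3 go2.py .5665 -.010 .172 1.3 0 .03; python3 - <<'E'
from plant import vision
from h import *
import cv2
d=vision.snapshot("side");pickle.dump(d,open("side2.pkl","wb"))
a=d["img"][165:285,250:370,::-1]
cv2.imwrite("pics/c5.png",cv2.resize(a,(600,600),interpolation=cv2.INTER_CUBIC))
E
```

```text
t 28.25 pos [56.75 -0.96 14.48] dxyz [-0.1  -0.04 -0.28] after turn [-0.11  0.04  0.28] turn [-0.14 -0.21 -0.1 ] q [ 0.27  0.78 -0.58  1.81  0.61  0.74 -2.19] 0.21697979734813064
```

View pics/c5.png

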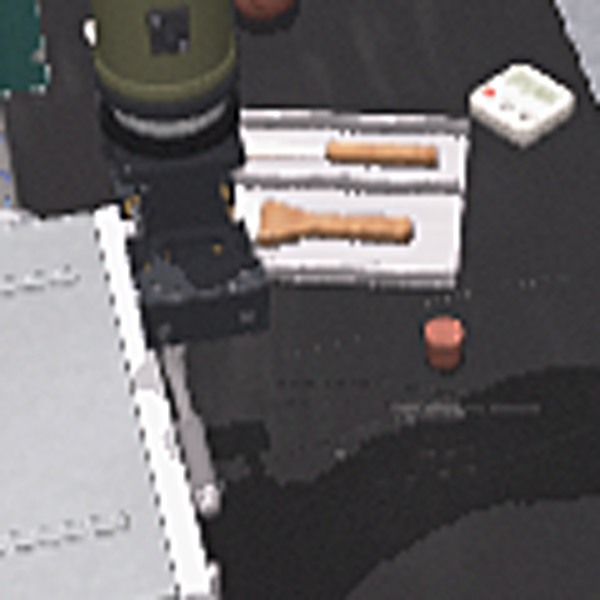

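Both tools lie in their lanes: brush handle at ~(340,228), spatula handle at ~(382,153), both towards the open end. The knob is held at 19 mm. Now I lift the bolt, leaning towards the hinge.

Call:
step_arm([
  [[0, -0.1, -0.2], [0, 0, 0]],
  [[0, -0.1, -0.2], [0, 0, 0]],
  [[0, -0.1, -0.25], [0, 0, 0]],
  [[0, -0.1, -0.2], [0, 0, 0]],
  [[0, 0, 0], [0, 0, 0]],
  [[0, 0, 0], [0, 0, 0]],
])

```text
clock: 29.05
tool_pos: [0.5672, -0.0057, 0.1531]
eef_rot: [1.0, 0.01, 0.002, -0.001]
contact_force: [0.6, -1.8, -5.9]
opening: 0.216
finger_force: 35.0
```

Call:
step_arm([
  [[0, -0.4, 0], [0, 0, 0]],
  [[0, -0.4, 0], [0, 0, 0]],
  [[0, -0.4, 0], [0, 0, 0]],
  [[0, 0, 0], [0, 0, 0]],
])

```text
clock: 29.55
tool_pos: [0.5669, 0.0077, 0.1532]
eef_rot: [1.0, 0.011, 0.002, -0.002]
contact_force: [1.8, 0.5, -6.8]
opening: 0.212
finger_force: 35.0
```

Call:
step_arm([
  [[0, -0.4, 0], [0, 0, 0]],
  [[0, -0.4, 0], [0, 0, 0]],
  [[0, -0.4, 0], [0, 0, 0]],
  [[-0.05, -0.4, 0], [0, 0, 0]],
  [[0, -0.4, 0], [0, 0, 0]],
  [[0, 0, 0.3], [0, 0, 0]],
  [[0, 0, 0], [0, 0, 0]],
])

```text
clock: 30.42
tool_pos: [0.5663, 0.0276, 0.1505]
eef_rot: [1.0, 0.011, 0.002, -0.002]
contact_force: [0.0, 0.2, -4.8]
opening: 0.212
finger_force: 35.0
```

```bash
python3 - <<'E'
from plant import vision,sensors
from h import *
import cv2
s=sensors.get_state(); print(s["tool_pos"],s["contact_force"],s["opening"])
w=vision.snapshot("wrist");pickle.dump(w,open("w5.pkl","wb"))
cv2.imwrite("pics/c6.png",w["img"][150:400,100:600,::-1])
E
```

```text
[0.56628838 0.02764424 0.15053937] [ 0.020616    0.22135611 -4.76570962] 0.2120163737216166
```

View pics/c6.png

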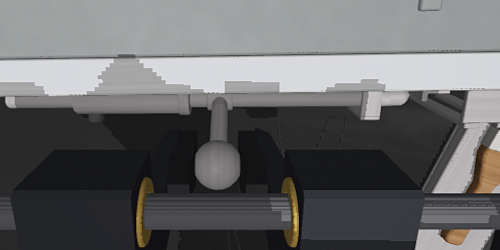

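The knob is firmly between the fingers at ~(217,165), and the bolt's hook at ~(405,97) has been drawn back to the bracket. I'll begin swinging along the arc, checking the force after the first part.

Call:
step_arm([
  [[-0.6, -0.1, 0], [0, 0, 0]],
  [[-0.6, -0.15, 0], [0, 0, 0]],
  [[-0.6, -0.15, 0], [0, 0, 0]],
  [[-0.55, -0.2, 0], [0, 0, 0]],
  [[0, 0, 0], [0, 0, 0]],
])

```text
clock: 31.1
tool_pos: [0.5419, 0.0319, 0.1504]
eef_rot: [1.0, 0.011, 0.001, -0.001]
contact_force: [3.5, -0.6, -4.2]
opening: 0.217
finger_force: 35.0
```

The force of ~3.5 N matches the spring hinge, so the gate is following. I'll continue to 30°.

Call:
step_arm([
  [[-0.56, -0.2, 0], [0, 0, 0]],
  [[-0.56, -0.24, 0], [0, 0, 0]],
  [[-0.54, -0.26, 0], [0, 0, 0]],
  [[-0.54, -0.29, 0], [0, 0, 0]],
  [[-0.51, -0.31, 0], [0, 0, 0]],
  [[-0.51, -0.32, 0], [0, 0, 0]],
  [[-0.5, -0.35, 0], [0, 0, 0]],
  [[-0.5, -0.37, 0], [0, 0, 0]],
  [[0, 0, 0], [0, 0, 0]],
  [[0, 0, 0], [0, 0, 0]],
])

```text
clock: 32.35
tool_pos: [0.4997, 0.0535, 0.15]
eef_rot: [1.0, 0.01, 0.001, -0.001]
contact_force: [3.7, -3.0, -3.0]
opening: 0.213
finger_force: 35.0
```

```bash
python3 - <<'E'
from plant import vision,sensors
from h import *
import cv2
s=sensors.get_state(); p=s["tool_pos"];print(p,s["contact_force"],s["moment"],s["opening"],s["clock"])
# gate angle from TCP, hinge estimate
e=R.from_euler("z",-1.3,degrees=True).apply(p-[.5847,.1637,0])
rad=np.hypot(e[0],e[1]);print("gate deg",np.degrees(np.arctan2(-e[0],-e[1])-np.arcsin(.022/rad)),"along",np.sqrt(rad**2-.022**2))
d=vision.snapshot("top");b=d["img"][140:320,215:485,::-1]
d2=vision.snapshot("side")["img"][160:340,200:380,::-1]
cv2.imwrite("pics/c7.png",np.hstack([cv2.resize(b,(480,320)),cv2.resize(d2,(320,320))]))
E
```

```text
[0.49970144 0.05354551 0.15002494] [ 3.66332561 -3.02483457 -3.00898861] [-0.8452826  -0.77539148 -0.25187287] 0.21311467560188396 32.35
gate deg 29.85714392080647 along 0.13738547046597435
```

View pics/c7.png

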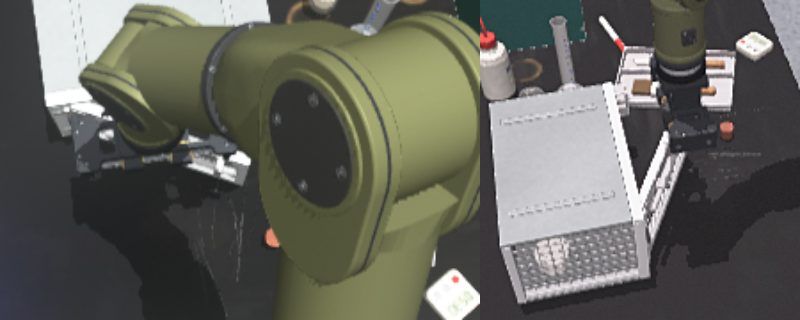

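The gate stands open at about 30° (side view ~(665,185)), with the knob in the jaws, both tools in the tray and the stopper and timer untouched. I'll dwell briefly to check the hold, then hand in.

Call:
step_arm([
  [[0, 0, 0], [0, 0, 0]],
  [[0, 0, 0], [0, 0, 0]],
  [[0, 0, 0], [0, 0, 0]],
  [[0, 0, 0], [0, 0, 0]],
  [[0, 0, 0], [0, 0, 0]],
  [[0, 0, 0], [0, 0, 0]],
])

```text
clock: 33.2
tool_pos: [0.4998, 0.054, 0.15]
eef_rot: [1.0, 0.01, 0.001, -0.001]
contact_force: [3.4, -3.2, -5.5]
opening: 0.213
finger_force: 35.0
```

```bash
python3 -c "
from plant import finish_job
print(finish_job())"
```

```text
the job is handed in; nothing more can be done
None
```

The brush and spatula lie in their lanes with handles towards the tray's open end, the bolt is drawn, and the arm is still holding the gate about 30° open; I handed the job in at 33 s, and no verdict came back.

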